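Free the ratchet pawl of a heat press with the release rod and let the head down

TASK

The hot head of the small label press hangs open on its ratchet: take the yellow-handled release rod from its wooden rest, slip it under the red pawl and ease the pawl up off the ratchet wheel without forcing anything. Keep the pawl up while the head sinks all the way down onto its pad, then draw the rod out so that the pawl drops back in, and lay the rod back in its rest as it lay. Touch the press with nothing but the rod, and leave the other things on the bench where they are.

Things in the scene. Friction and masses are not known exactly. Their poses are not given: they have to be found in the camera images.
- rod_handle (a point): Centre of the loose release rod's square yellow handle, 80 x 18 x 18 mm. Rod about 100 g, balancing 34 mm from here towards the tip. x runs along the rod to its tip, z up as it lies. All on one axis: handle to 40 mm either way, dark collar 12 mm across to +46 mm, then a straight steel shank 8 mm thick with a rounded end.
- rod_tip (a point): The very end of the rod's steel shank, on its axis, 116.5 mm from the handle's centre. Same axes as the handle.
- rest_seat (a point): Fixed wooden rest: where the handle's centre lies when the rod is home and level, 45 mm above the bench. x runs along the rest, the way the rod's tip points when home. A notched board (10 mm thick, its middle 25 mm behind this point) carries the handle: notch 30 mm wide, floor 9 mm below this point, sides 13 mm high, flared. Base board 12 mm thick, 60 mm wide.
- rest_fork (a point): Middle of the rest's other notched board, 85 mm ahead of rest_seat, which carries the rod's shank: 10 mm thick, notch 24 mm wide, floor 4 mm below this point, sides 13 mm high, flared. This point is on the axis of the rod when home. Between the two boards the handle is free for fingers.
- press: Fixed grey clamshell label press, base 300 x 170 mm, top 27 mm up; origin under the base's centre. x points to its back, where the head is hinged; y to its left side, which carries ratchet wheel and red pawl; z up. At a grey side plate (outer face 19 mm in from the pawl's outer face, top 31 mm above pawl_gap) the left side ends; inside it moves the head.
- pawl_gap (a point): Mouth of the gap under the red pawl, in the plane of the pawl's outer face; axes as the press: x back, y straight out of its left side, z up. The wheel's tooth tips are 5.3 mm below it, the pawl's flat underside 5.3 mm above it (pawl in). The flat runs from 8 mm before it to 9 mm behind it in x; then the beak comes down. Rod goes in along -y, lying along y; does not move as the head sinks.
- pawl_pivot (a point): Pivot of the pawl (a pin parallel to the press's y) at the pawl's outer face, 32 mm before pawl_gap in x and 3.3 mm above it. The pawl is 14 mm thick in y, so a rod 14 mm in from pawl_gap lies right under it; 19 mm in it meets the grey side plate. Pawl top 18 mm above pawl_gap; pins and wheel hub stand out 5 mm at most beyond its outer face.
- wheel_axis (a point): Centre of the steel ratchet wheel's outer face: 100 mm across, 24 teeth 6.5 mm deep, 12 mm thick, its face 1 mm in from the pawl's; axis along the press's y. It is fast to the head and turns with it about this axis (the head's hinge).
- pawl (a joint): Pawl angle, rad. 0 = in the teeth; grows as it is lifted. Clear of the tooth tips from about 0.10; a keeper pin stops it hard at 0.135 (underside over pawl_gap then about 4.5 mm higher). A light spring returns it when let go. Carrying the head it is jammed on a tooth: some 3 to 7 N upward near pawl_gap frees it, then 1 to 2 N hold it; its pin is slender and bends above 10 N.
- head (a joint): Head opening, rad. 0 = closed, platen on the orange pad; hangs at about 0.49 or 0.76 at the start (may settle onto its tooth in the first second). A hinge spring balances most of its 2 kg and a damper lets it sink by itself at 0.08 to 0.25 rad/s while the pawl is held clear; if the pawl drops in, it catches on the next tooth, at most 0.26 rad lower.
- tape_mid (a point): Loose roll of amber tape, 68 mm across, 24 mm high; its centre. Bystander.
- roll_mid (a point): Loose roll of white paper labels, 76 mm across, 32 mm high; its centre. Bystander.
- cone_mid (a point): Loose blue thread cone standing up, 64 mm across the foot, 118 mm high; point 59 mm up. Bystander.
- driver_mid (a point): Loose screwdriver with a red handle, lying, 170 mm long; its middle. Bystander.
- carton_mid (a point): Loose cardboard box, 90 x 65 x 50 mm; its centre. Bystander.
- spray_mid (a point): Loose white bottle with a blue cap, 56 mm across, 130 mm high; its centre. Bystander.
- block_mid (a point): Loose wooden pressing block, 100 x 35 x 30 mm; its centre. Bystander.
Mind the look-alikes: they are no part of the job. Of the things that look like the part that bears rod_handle, the smaller one is meant.

How it is judged:
By the outcome, as a careful person would: the job done as asked, in the order asked, and still so for the second after the job is handed in, with the robot touching nothing.
It also fails if it takes over 64 s, if anything falls off the work surface, if the arm or the gripper's body presses on something with over 40 N, if the wrist force passes 120 N, or if a joint passes its speed limit or range.

ROBOT

A 6-joint arm with a two-finger parallel gripper is mounted at the origin on the work surface. World frame = base frame: x ahead of the robot, y to its left, z up, the work surface at z = 0. Lengths are in m, angles in degrees, forces in N, time in s.
With the tool pointing down it reaches from about 0.275 to 0.875 m from the base axis. Payload 12.5 kg.
Tool frame: the origin (TCP) lies at the very end of the fingers, on their centre line; the grasp point (between the pads) lies 19 mm behind it (ctrl.pinch_z is the distance from the TCP to the grasp point, in m); z points along the fingers, y is the line along which they close (so a half turn about z gives the same grasp; the last joint's range is limited). The gripper opens to 85 mm and grips with 20 to 120 N. Pads are 22 mm wide; open, the fingers measure 114 mm over their backs; the gripper's body (76 mm by 85 mm) begins 54 mm behind the grasp point. The pads swing forward as they close: fully open they stand 13 mm farther back than shut.
Start: joints at [-4.847, 20.094, 94.641, -0, 65.266, -4.847], TCP at [0.55, 0, 0.231] pointing down, gripper open.
Joint ranges: [-157.81, 157.81], [-45, 120.19], [0.68, 151.7], [-89.99, 269.99], [4.06, 180], [-164.3, 164.3]. Speed limits (degrees/s): [127.2, 127.2, 159.86, 180, 180, 180].

INTERFACE

Orientations are given as a 3x3 rotation matrix whose columns are the frame's x, y, z axes.
In Python, from station import ctrl gives the robot as it stands.
- The arm moves only by the shell command python3 -m inch 'ROWS' [FORCE]. ROWS is JSON, one flat list of numbers, 7 for each row, row after row: the shift along the tool's x, y, z in units of 25 mm (1.0 is 25 mm), then the turn, a rotation vector about the tool's x, y, z in degrees, then the opening, from 0 (shut) to 1 (fully open). A call has 1 to 12 rows; each row is the pose to reach, as a shift and turn from the pose commanded when the call began, along the tool's axes at that moment; what a row does not reach only later rows make up. A row lasts 1/10 s, in which the tool goes at most 50 mm and 8.59 degrees, less where a joint would pass 70% of its speed; a pose out of reach is approached as far as the arm can. A call with a gripper value outside its range is refused whole. The fingers move at their own pace and stop on an object; FORCE is the grip in N (left out, the last holds). Time passes only in rows, so rows that repeat a pose let the fingers close. It gives the time, the measured TCP pose, the force, the opening and the grip force at its end, in the units of the state.
- ctrl.observe(): the state, without advancing time (a new reading comes with each control period).
- ctrl.grab_frame(name): name is "scene" or "side" or "wrist"; returns a dict with "image" (420x560x3 uint8, red, green, blue), "range_z" (420x560 float32, m along the optical axis (not along the pixel's ray), 0 where there is no reading), "mtx" (3x3 intrinsics, pixels), "T" (4x4, takes a point from camera to world coordinates). Camera axes: x right, y up, looking along -z (the intrinsics and any distortion apply to the point x, -y, -z); pixel columns grow to the right and rows downward; lengths in m; the calibration is good to about 2 mm. A picture is of the moment at which its call begins.
- ctrl.finish_job(): hands the job in; it is judged then, once.
Trained networks look in the newest picture that a camera, given by its name, has taken for a name from the list of things; names that differ only in an ending like _2 or _b are one class to them, and where a whole thing is asked for, a point or a joint stands for the part that bears it (a point fixed in the world has none). Each returns a list of dicts, best first, with "score" (0 to 1); they miss things now and then, are a little off and sometimes report something else, mostly with a low value. They report only what shows in the picture. A call takes as long as a camera call. They do not tell look-alikes from the thing itself.
- ctrl.spot_in(camera, query): "centre" ([column, row] in pixels, amid what is visible of it).
- ctrl.regions_of(camera, query): "region" (420x560 bool, what is visible of it) and "centre" ([column, row] in pixels, amid what is visible of it).
- ctrl.spot_point(camera, query): "centre" ([column, row] in pixels: a listed point, or the origin of a listed thing).
The state is a dict: "time": time; "q": joint angles; "qvel": joint speeds; "tau": joint torques, N m; "tool_pos": TCP position; "tcp_rot": TCP orientation; "ft_force": force on the tool from outside, world axes, zero at the start; "moment": the same for the moment, N m; "width": opening from 0.0 (shut) to 1.0 (fully open); "finger_force": force on a finger pad.
Only numpy, scipy, OpenCV 4.12 (cv2) and the standard library are available. Lean on these libraries where they do the work, as an engineer would, in place of code of your own. Each camera call takes 0.05 s, during which the arm holds its last target. There are 200 camera calls.

## Working session

There is one attempt and no reset: what is moved stays moved. The work goes in short steps, Python scripts to look and compute and a shell command to move; the robot and the scene stay as the last step left them, time stands still between calls to the robot, and variables do not carry over. Pictures are saved under pics/ and viewed, at most 10 in all, crops included, and the job is handed in when it is done.

```bash
ls; mkdir -p pics
cat > h.py <<'E'
import numpy as np, cv2
from station import ctrl
def px2w(f,c,z=None):
    K=f["mtx"];T=f["T"];u,v=c
    if z is None:
        p=f["range_z"][int(v)-1:int(v)+2,int(u)-1:int(u)+2]; p=p[p>0]; z=np.median(p) if len(p) else np.nan
    d=np.array([(u-K[0,2])/K[0,0]*z,-(v-K[1,2])/K[1,1]*z,-z,1]); return (T@d)[:3]
def w2px(f,P):
    p=np.linalg.inv(f["T"])@np.append(P,1); K=f["mtx"]
    return np.array([K[0,2]+K[0,0]*p[0]/-p[2],K[1,2]+K[1,1]*p[1]/p[2]])
def save(n,im): cv2.imwrite("pics/"+n,im[:,:,::-1])
E
python3 - <<'E'
from h import *
np.set_printoptions(precision=4,suppress=True)
fs=[]
for c in ["scene","side"]:
    f=ctrl.grab_frame(c); fs.append(f["image"]); print(c,f["T"][:3,3],-f["T"][:3,2],f["mtx"][0,0])
    save(c+"0.png",f["image"])
    for q in ["rod_handle","rod_tip","rest_seat","rest_fork","press","pawl_gap","pawl_pivot","wheel_axis"]:
        for d in ctrl.spot_point(c,q)[:3]:
            print(q,round(d["score"],2),np.round(d["centre"]),px2w(f,d["centre"]))
E
```

```text
pics
scene [0.9702 0.4337 1.0767] [-0.4159 -0.3759 -0.8281] 482.89133036251854
rod_handle 0.61 [339. 298.] [0.5441 0.2477 0.0487]
rod_handle 0.55 [286. 126.] [0.5402 0.0691 0.4774]
rod_handle 0.37 [321. 270.] [0.5172 0.1739 0.048 ]
rod_tip 0.87 [311. 259.] [ 0.4889  0.1244 -0.0004]
rest_seat 0.6 [342. 296.] [0.5388 0.2517 0.0533]
rest_fork 0.68 [320. 270.] [0.519  0.1732 0.0482]
rest_fork 0.51 [309. 261.] [0.4974 0.1247 0.0007]
press 0.92 [216. 225.] [ 0.6096 -0.0855  0.0745]
pawl_gap 0.57 [197. 226.] [ 0.6724 -0.0668  0.1652]
pawl_gap 0.55 [343. 300.] [0.5433 0.2583 0.0541]
pawl_pivot 0.67 [208. 216.] [ 0.6441 -0.0586  0.1809]
wheel_axis 0.81 [198. 242.] [ 0.6858 -0.0583  0.1195]
wheel_axis 0.24 [448. 287.] [0.3286 0.4168 0.0118]
side [0.1918 0.9714 0.9935] [ 0.2308 -0.7356 -0.6369] 462.8860399270726
rod_handle 0.9 [390. 231.] [ 0.2031 -0.2026  0.0205]
rod_handle 0.74 [241. 304.] [0.5318 0.2522 0.0544]
rod_tip 0.76 [263. 277.] [ 0.528   0.096  -0.0008]
rod_tip 0.55 [353. 205.] [ 0.3449 -0.3284 -0.001 ]
rest_seat 0.72 [240. 309.] [0.5303 0.2667 0.0516]
rest_seat 0.58 [246. 191.] [ 0.634  -0.0596  0.178 ]
rest_fork 0.84 [260. 284.] [0.5122 0.1635 0.0418]
press 0.85 [272. 227.] [ 0.5653 -0.0905  0.0281]
pawl_gap 0.81 [236. 188.] [ 0.6696 -0.0669  0.1755]
pawl_gap 0.43 [168. 288.] [0.7245 0.2799 0.0754]
pawl_pivot 0.63 [244. 194.] [ 0.6475 -0.0759  0.1534]
pawl_pivot 0.63 [270. 225.] [ 0.5733 -0.0971  0.0286]
wheel_axis 0.62 [230. 199.] [ 0.6897 -0.0614  0.1312]
```

View pics/scene0.png

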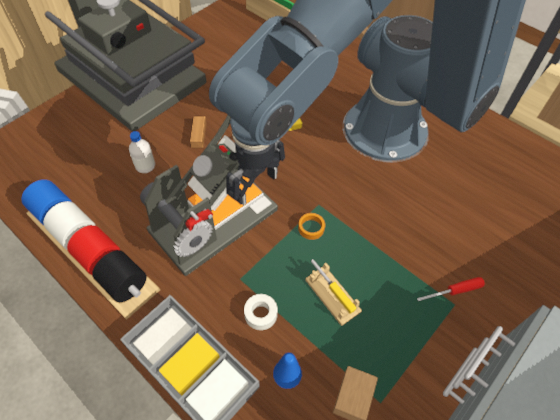

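View pics/side0.png

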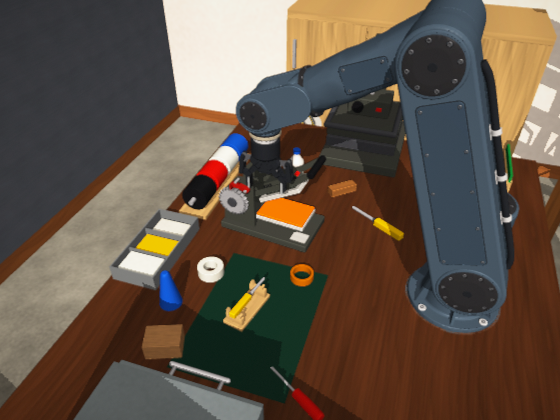

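The scene view shows the rod in its wooden rest near scene (343,295) / side (243,302). A larger yellow-handled look-alike lies at side (385,228). The press is half hidden by the arm.

Run:
```python
from h import *
np.set_printoptions(precision=4,suppress=True)
s=ctrl.observe(); print(s["tcp_rot"],s["ft_force"],s["time"])
f=ctrl.grab_frame("side")
for c,win in [("scene",(310,250,370,330)),("side",(215,265,280,335)),("side2",(360,205,415,245))]:
    f=ctrl.grab_frame(c[:5] if c!="side2" else "side") if c!="side" else f
    im=f["image"]; h=cv2.cvtColor(im,cv2.COLOR_RGB2HSV)
    m=(h[...,0]>22)&(h[...,0]<33)&(h[...,1]>190)&(h[...,2]>100)
    w=np.zeros_like(m); w[win[1]:win[3],win[0]:win[2]]=1; m&=w
    v,u=np.nonzero(m); P=np.array([px2w(f,(a,b),f["range_z"][b,a]) for a,b in zip(u,v) if f["range_z"][b,a]>0])
    mu=np.median(P,0); U,S,V=np.linalg.svd(P-mu,full_matrices=False); t=(P-mu)@V[0]
    print(c,len(P),P.mean(0),V[0],np.percentile(t,[1,99]),np.percentile(P,95,axis=0))
    x0,y0,x1,y1=win
    if c=="scene": A=cv2.resize(im[y0:y1,x0:x1],None,fx=6,fy=6,interpolation=2)
    if c=="side2": B=cv2.resize(im[y0-10:y1+10,x0-10:x1+10],None,fx=6,fy=6,interpolation=2)
H=max(A.shape[0],B.shape[0])
pad=lambda X:cv2.copyMakeBorder(X,0,H-X.shape[0],0,0,0)
o=np.hstack([pad(A),pad(B)]);save("rods.png",cv2.resize(o,(790,int(o.shape[0]*790/o.shape[1]))))
```

```text
[[ 0.      1.     -0.0001]
 [ 1.     -0.      0.    ]
 [ 0.     -0.0001 -1.    ]] [-0.0183  0.2016  0.5426] 0.9
scene 251 [0.5398 0.2535 0.0532] [ 0.2293  0.9734 -0.0024] [-0.0385  0.0366] [0.5513 0.2866 0.0569]
  return _methods._mean(a, axis=axis, dtype=dtype,
  ret = ret.dtype.type(ret / rcount)
Traceback (most recent call last):
numpy.linalg.LinAlgError: 1-dimensional array given. Array must be at least two-dimensional
```

```bash
python3 -m inch '[1.5,0,-0.8,0,0,3,1, 3,-0.2,-0.8,0,0,6,1, 5,-0.4,-0.4,0,0,9,1, 7,-0.6,0,0,0,13,1, 8,-0.8,0,0,0,13.2,1, 8,-0.8,0,0,0,13.2,1, 8,-0.8,0,0,0,13.2,1]'
python3 - <<'E'
from h import *
np.set_printoptions(precision=4,suppress=True)
for c,win in [("wrist",(0,0,560,420)),("scene",(300,240,380,340)),("side",(205,255,290,345)),("side2",(360,205,415,245))]:
    f=ctrl.grab_frame(c if c!="side2" else "side")
    im=f["image"]; h=cv2.cvtColor(im,cv2.COLOR_RGB2HSV)
    m=(h[...,0]>22)&(h[...,0]<33)&(h[...,1]>150)&(h[...,2]>80)
    w=np.zeros_like(m); w[win[1]:win[3],win[0]:win[2]]=1; m&=w
    v,u=np.nonzero(m); P=np.array([px2w(f,(a,b),f["range_z"][b,a]) for a,b in zip(u,v) if f["range_z"][b,a]>0])
    print(c,len(P),f["T"][:3,3])
    if len(P)>20:
      P=P[abs(P-np.median(P,0)).max(1)<.08]
      mu=P.mean(0); U,S,V=np.linalg.svd(P-mu,full_matrices=False); t=(P-mu)@V[0]; r=np.percentile(t,[1,99])
      print(mu+V[0]*r.mean(),V[0],r,np.percentile(P,95,axis=0))
    for q in (["rod_handle","rod_tip","rest_seat","rest_fork"] if c=="wrist" else ["pawl_gap","pawl_pivot","wheel_axis"] if c!="side2" else []):
        for d in ctrl.spot_point(c,q)[:2]: print(q,round(d["score"],2),np.round(d["centre"],1),px2w(f,d["centre"]))
    if c=="wrist": save("w1.png",im)
    if c=="side":
        A=cv2.resize(im[130:250,180:340],(640,480),interpolation=2); save("press1.png",A)
    if c=="side2":
        L=cv2.resize(im[255:345,205:290],(380,400),interpolation=2);R=cv2.resize(im[185:265,350:425],(400,400),interpolation=2); save("rods.png",np.hstack([L,R]))
E
```

```text
time: 1.7
tool_pos: [0.5299, 0.2003, 0.2312]
tcp_rot: [[0.227, 0.974, -0.0], [0.974, -0.227, -0.0], [-0.0, 0.0, -1.0]]
ft_force: [0.9, -0.5, -0.6]
width: 0.999
finger_force: 0.0
wrist 39 [0.5497 0.2799 0.3741]
[0.8349 0.1311 0.0323] [-1.      0.0072  0.0056] [-0.0156  0.0137] [0.8477 0.132  0.0335]
rod_handle 0.56 [268.5 142.6] [0.5352 0.25   0.0548]
rod_handle 0.45 [272.9 216.9] [0.5204 0.1676 0.0495]
rod_tip 0.78 [269.8 242.7] [0.5035 0.1162 0.0018]
rest_seat 0.72 [271.6 141.3] [0.5386 0.2505 0.0543]
rest_fork 0.68 [272.1 216.9] [0.5195 0.1679 0.0495]
scene 290 [0.9702 0.4337 1.0767]
[0.5378 0.2516 0.0513] [0.2603 0.9644 0.0459] [-0.0414  0.0377] [0.5514 0.2878 0.0563]
pawl_gap 0.71 [449.8 288.8] [0.3314 0.4217 0.0134]
pawl_gap 0.68 [290.2 366.2] [0.747  0.2782 0.1074]
pawl_pivot 0.89 [206.6 216.4] [ 0.6468 -0.0601  0.1817]
wheel_axis 0.74 [193.6 241.5] [ 0.6941 -0.0599  0.1314]
wheel_axis 0.62 [313.2 260. ] [0.4891 0.1302 0.002 ]
side 221 [0.1918 0.9714 0.9935]
[0.534  0.2527 0.0527] [-0.2208 -0.9749  0.0286] [-0.0359  0.0433] [0.5474 0.2899 0.0576]
pawl_gap 0.94 [235.2 189.5] [0.5342 0.2325 0.4066]
pawl_gap 0.45 [261.8 286.2] [0.5012 0.1785 0.0544]
wheel_axis 0.63 [232.3 198.6] [0.5406 0.237  0.3838]
side2 272 [0.1918 0.9714 0.9935]
[ 0.2127 -0.2141  0.0201] [-0.8679  0.4964 -0.0202] [-0.0538  0.0488] [ 0.2535 -0.1873  0.0283]
```

View pics/w1.png

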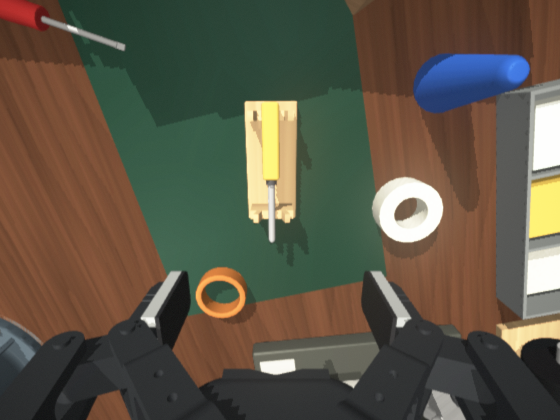

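View pics/press1.png

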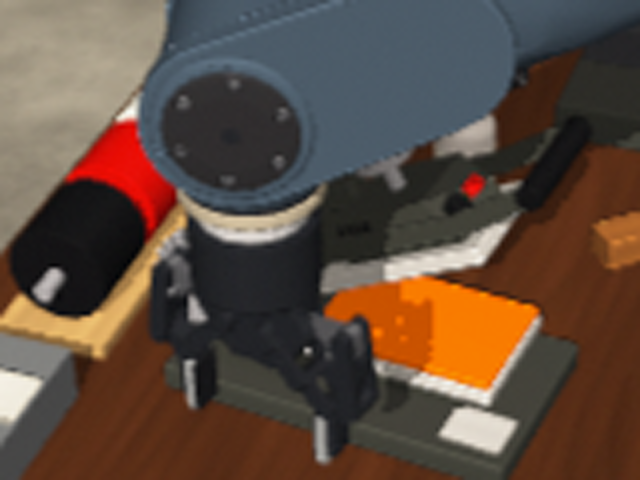

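View pics/rods.png

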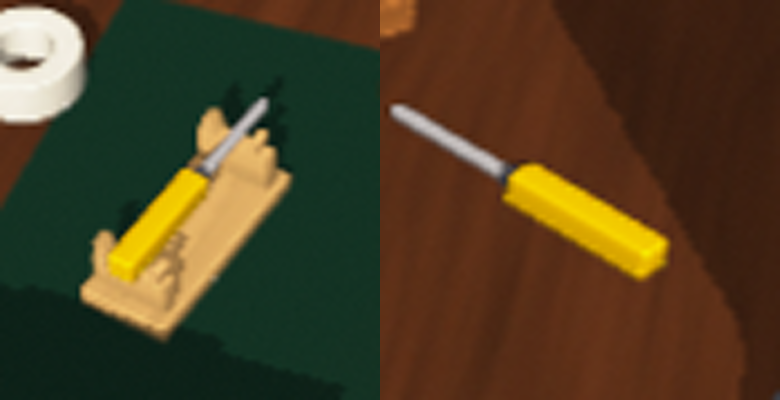

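Two yellow-handled rods: A lies in the rest at side (243,302), measured handle about 79 mm. B lies loose on the bench at side (385,228), handle about 102 mm. The crop confirms that A, the smaller one in the rest, is meant. Before grasping I'll look at the pawl from its side with the wrist camera.

```bash
cat >> h.py <<'E'
from scipy.spatial.transform import Rotation as Ro
def Rt(yaw=0,tilt=0):
    "tool x=+y world yawed about world z, then tilt about tool y (deg)"
    return (Ro.from_euler('z',yaw,degrees=True)*Ro.from_matrix([[0,1,0],[1,0,0],[0,0,-1]])*Ro.from_euler('y',tilt,degrees=True)).as_matrix()
def plan(p,R):
    s=ctrl.observe(); R0=np.array(s["tcp_rot"]); 
    print("shift",np.round(R0.T@(np.array(p)-s["tool_pos"])/.025,3),"rot",np.round(Ro.from_matrix(R0.T@R).as_rotvec(degrees=True),2),"t",s["time"])
E
python3 -c "
from h import *
plan([.68,.06,.33],Rt(0,-65))
f=ctrl.grab_frame('wrist');print(np.round(f['T'],3),f['mtx'])
im=f['image'];h=cv2.cvtColor(im,cv2.COLOR_RGB2HSV)
m=(h[...,0]>22)&(h[...,0]<33)&(h[...,1]>150)&(h[...,2]>80);m[:90]=0;m[195:]=0;m[:,:240]=0;m[:,300:]=0
v,u=np.nonzero(m);P=np.array([px2w(f,(a,b),f['range_z'][b,a]) for a,b in zip(u,v)]);P=P[P[:,2]>.05]
mu=P.mean(0);V=np.linalg.svd(P-mu,full_matrices=False)[2][0];t=(P-mu)@V;r=np.percentile(t,[.5,99.5]);print(len(P),mu+V*r.mean(),V,r,P[:,2].mean())
"
```

```text
shift [-4.081  7.12  -3.948] rot [ -7.49 -64.7  -11.75] t 2.4
[[ 0.974  0.216  0.074  0.55 ]
 [-0.228  0.922  0.312  0.28 ]
 [-0.001 -0.321  0.947  0.374]
 [ 0.     0.     0.     1.   ]] [[302.09254636   0.         275.46619888]
 [  0.         302.09254636 212.01337939]
 [  0.           0.           1.        ]]
35 [0.54786384 0.26474468 0.0536905 ] [-0.22666989 -0.97393525  0.00841919] [-0.01674751  0.02145471] 0.05367068042994223
```

```bash
python3 -c "
from h import *
plan([.68,.06,.30],Rt(0,-50))"
```

```text
shift [-4.083  7.122 -2.75 ] rot [ -5.76 -49.77 -12.35] t 2.45
```

```bash
python3 -m inch '[-0.5,1,-1.2,-0.9,-7.8,-1.9,1, -1.1,2,-2,-1.8,-15.5,-3.8,1, -1.7,3,-2.75,-2.7,-23.3,-5.8,1, -2.3,4,-2.75,-3.6,-31,-7.7,1, -2.9,5,-2.75,-4.5,-39,-9.6,1, -3.5,6,-2.75,-5.3,-46,-11.4,1, -4.08,7.12,-2.75,-5.76,-49.8,-12.35,1, -4.08,7.12,-2.75,-5.76,-49.8,-12.35,1, -4.08,7.12,-2.75,-5.76,-49.8,-12.35,1, -4.08,7.12,-2.75,-5.76,-49.8,-12.35,1, -4.08,7.12,-2.75,-5.76,-49.8,-12.35,1]'
python3 - <<'E'
from h import *
np.set_printoptions(precision=4,suppress=True)
f=ctrl.grab_frame("wrist"); print(f["T"])
for q in ["pawl_gap","pawl_pivot","wheel_axis"]:
    for d in ctrl.spot_point("wrist",q)[:2]: print(q,round(d["score"],2),np.round(d["centre"],1),px2w(f,d["centre"]))
np.savez("w2.npz",**f)
save("w2.png",cv2.resize(f["image"],(800,600),interpolation=2))
E
```

```text
time: 3.55
tool_pos: [0.6797, 0.0605, 0.3008]
tcp_rot: [[0.001, 1.0, 0.001], [0.643, 0.0, -0.766], [-0.766, 0.001, -0.643]]
ft_force: [0.5, 0.6, 0.1]
width: 0.998
finger_force: 0.0
[[ 1.      0.0003 -0.0006  0.6807]
 [ 0.0005  0.3635  0.9316  0.2219]
 [ 0.0005 -0.9316  0.3635  0.3295]
 [ 0.      0.      0.      1.    ]]
pawl_gap 0.92 [268.7 172.3] [ 0.6734 -0.0754  0.166 ]
pawl_pivot 0.78 [238.3 175.3] [ 0.6419 -0.0592  0.1784]
wheel_axis 0.86 [281.5 131.5] [ 0.6877 -0.0623  0.1212]
```

View pics/w2.png

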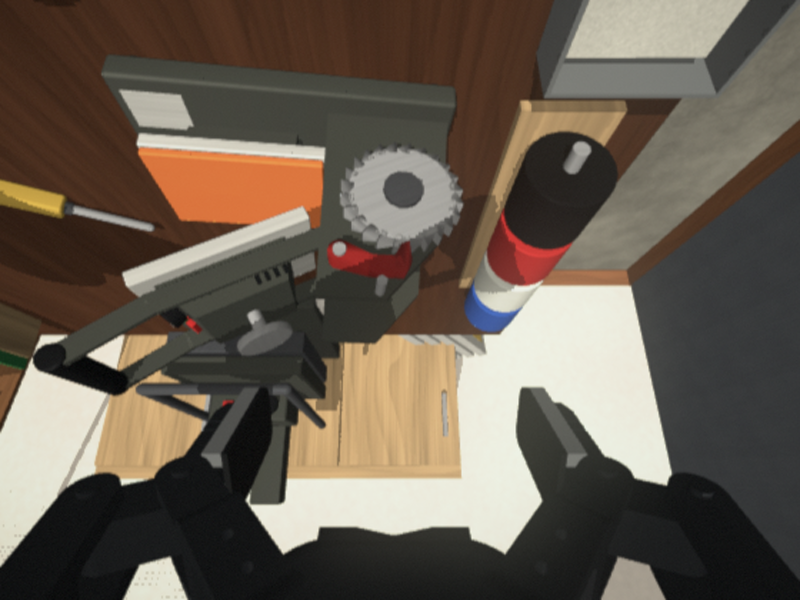

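The view is upside down: wheel hub at (403,190), red pawl at (370,258) and the gap between them, in full view. Next I fit the planes.

```bash
cat > fit.py <<'E'
from h import *
np.set_printoptions(precision=4,suppress=True)
def cloud(f):
    Z=f["range_z"];K=f["mtx"];v,u=np.mgrid[:420,:560]
    P=np.stack([(u-K[0,2])/K[0,0]*Z,-(v-K[1,2])/K[1,1]*Z,-Z],-1)@f["T"][:3,:3].T+f["T"][:3,3]
    P[Z<=0]=np.nan; return P
def ray(f,c,n,d):  # intersect n.p=d
    o=f["T"][:3,3]; r=px2w(f,c,1.)-o; return o+r*(d-n@o)/(n@r)
E
python3 - <<'E'
from fit import *
f=dict(np.load("w2.npz")); P=cloud(f); im=f["image"]; h=cv2.cvtColor(im,cv2.COLOR_RGB2HSV)
red=((h[...,0]<8)|(h[...,0]>172))&(h[...,1]>140)&(h[...,2]>60); red[:160]=0;red[200:]=0;red[:,:225]=0;red[:,290:]=0
v,u=np.nonzero(red); print("red px",u.min(),u.max(),v.min(),v.max())
Q=P[red]; print("pawl y hist",np.histogram(Q[:,1],bins=np.arange(-.09,-.05,.003)))
print("pawl z",np.percentile(Q[:,2],[2,50,98]),"x",np.percentile(Q[:,0],[1,50,99]))
# base left side face: z between .004 and .022, y near -.05..-.07
x,y,z=P[...,0],P[...,1],P[...,2]
b=(z>.006)&(z<.022)&(x>.4)&(x<.8)&(y>-.1)&(y<.03)
A=P[b]; 
p=np.polyfit(A[:,0],A[:,1],1)
for i in range(5):
    r=A[:,1]-np.polyval(p,A[:,0]); k=abs(r)<.004; p=np.polyfit(A[k,0],A[k,1],1)
print("base side slope deg",np.degrees(np.arctan(p[0])),"y at .68",np.polyval(p,.68),len(A),k.sum(),"x range",A[k,0].min(),A[k,0].max())
# wheel face
w=(h[...,1]<60)&(h[...,2]>90)&(abs(x-.688)<.052)&(z>.07)&(z<.18)&(y>-.09)&(y<-.05)
W=P[w]; print("wheel y",np.percentile(W[:,1],[5,50,95]),len(W))
c=np.linalg.lstsq(np.c_[W[:,0],W[:,2],np.ones(len(W))],W[:,1],rcond=None)[0]; print("plane",c)
for i in range(4):
    r=W[:,1]-np.c_[W[:,0],W[:,2],np.ones(len(W))]@c; W=W[abs(r)<.0025] if i else W[abs(r)<.005]; c=np.linalg.lstsq(np.c_[W[:,0],W[:,2],np.ones(len(W))],W[:,1],rcond=None)[0]
print(c,len(W),"x",W[:,0].min(),W[:,0].max(),"z",W[:,2].min(),W[:,2].max())
(cx,cz),R=cv2.minEnclosingCircle(W[:,[0,2]].astype(np.float32)); print("circle",cx,cz,R,"y face",c@[cx,cz,1])
E
```

```text
red px 229 287 169 194
pawl y hist (array([  0,   6,  17,  12,  27,  58,  73, 312, 322, 118,   1,   0,   0]), array([-0.09 , -0.087, -0.084, -0.081, -0.078, -0.075, -0.072, -0.069,
       -0.066, -0.063, -0.06 , -0.057, -0.054, -0.051]))
pawl z [nan nan nan] x [nan nan nan]
base side slope deg -6.399265471480911 y at .68 -0.06457511010130709 2338 2337 x range 0.4407131071294295 0.7369483812879803
wheel y [-0.0739 -0.0683 -0.0637] 4111
plane [-0.1034 -0.0098  0.0035]
[-0.1115 -0.0002  0.0083] 3705 x 0.6366137867984829 0.7368813095710229 z 0.0752113471766393 0.17193958408092283
circle 0.6818873882293701 0.1304786503314972 0.060467224568128586 y face -0.06780007684612037
```

Run:
```python
from fit import *
from scipy.optimize import least_squares
f=dict(np.load("w2.npz")); P=cloud(f); im=f["image"]; h=cv2.cvtColor(im,cv2.COLOR_RGB2HSV)
yaw=np.radians(-6.4); xp=np.array([np.cos(yaw),np.sin(yaw),0]); yp=np.array([-np.sin(yaw),np.cos(yaw),0])
ref=np.array([.687,-.0683,.123])
# wheel face offset along yp
x,y,z=np.moveaxis(P,-1,0)
L=(P-ref)@np.c_[xp,yp,[0,0,1]]
w=(np.hypot(L[...,0],L[...,2])<.04)&(np.hypot(L[...,0],L[...,2])>.018)&(abs(L[...,1])<.012)
print("wheel face yp",np.percentile(L[w][:,1],[5,25,50,75,95]),w.sum())
face=np.median(L[w][:,1]); d=yp@ref+face
# wheel outline lower: max radius per angle
m=(abs(L[...,1]-face)<.004)&(np.hypot(L[...,0],L[...,2])<.058)
a=np.degrees(np.arctan2(L[...,2],L[...,0])); B=[]
for k in range(-150,40,15):
    q=m&(abs(a-k-7.5)<7.5)
    if q.sum()>20: 
        rr=np.hypot(L[q][:,0],L[q][:,2]); i=np.argsort(rr)[-3]; B.append(L[q][i][[0,2]])
B=np.array(B); s=least_squares(lambda c:np.hypot(*(B-c).T)-.050,[0,0],loss="soft_l1",f_scale=.001); c=s.x; print("wheel centre L",c,np.round(np.hypot(*(B-c).T),4))
C=ref+xp*c[0]+yp*face+[0,0,c[1]]; print("wheel_axis world",C)
dp=d+.001
red=((h[...,0]<8)|(h[...,0]>172))&(h[...,1]>140)&(h[...,2]>60); red[:160]=0;red[200:]=0;red[:,:225]=0;red[:,292:]=0
q=red&np.isfinite(L[...,1]); print("pawl face yp rel wheel face",np.percentile(L[q][:,1]-face,[50,75,90,97]))
for col in range(228,292,3):
    r=np.nonzero(red[:,col])[0]
    if len(r): 
        lo=ray(f,(col,r.min()-.5),yp,dp); hi=ray(f,(col,r.max()+.5),yp,dp); print(col,r.min(),r.max(),"x_p rel axis",round((lo-C)@xp,4),"under z rel",round(lo[2]-C[2],4),"top(face)",round(hi[2]-C[2],4))
for n,c in [("gap",(268.7,172.3)),("pivot",(238.3,175.3))]:
    g=ray(f,c,yp,dp); print(n,g,(g-C)@xp,g[2]-C[2])
cr=im[120:205,215:305]; save("gap.png",cv2.resize(cr,(720,680)[::1],interpolation=2)[:600])
```

```text
wheel face yp [-0.001  -0.0005 -0.      0.0004  0.001 ] 2481
wheel centre L [ 0.0003 -0.0007] [0.0485 0.0493 0.0491 0.0497 0.051  0.0502 0.0503 0.0499 0.0501 0.0498
 0.0498 0.0489 0.0487]
wheel_axis world [ 0.6873 -0.0684  0.1223]
pawl face yp rel wheel face [0.0006 0.0012 0.0016 0.0021]
231 170 185 x_p rel axis -0.0542 under z rel 0.048 top(face) 0.0669
234 179 187 x_p rel axis -0.0505 under z rel 0.0585 top(face) 0.069
237 180 188 x_p rel axis -0.0473 under z rel 0.0595 top(face) 0.07
240 179 188 x_p rel axis -0.0443 under z rel 0.0582 top(face) 0.0699
243 170 189 x_p rel axis -0.0415 under z rel 0.0472 top(face) 0.0708
246 171 190 x_p rel axis -0.0383 under z rel 0.0482 top(face) 0.0718
249 172 191 x_p rel axis -0.0351 under z rel 0.0492 top(face) 0.0728
252 174 191 x_p rel axis -0.0318 under z rel 0.0515 top(face) 0.0726
255 175 192 x_p rel axis -0.0286 under z rel 0.0525 top(face) 0.0736
258 177 193 x_p rel axis -0.0253 under z rel 0.0547 top(face) 0.0746
261 178 193 x_p rel axis -0.0221 under z rel 0.0557 top(face) 0.0745
264 178 192 x_p rel axis -0.0189 under z rel 0.0555 top(face) 0.0731
267 178 191 x_p rel axis -0.0157 under z rel 0.0553 top(face) 0.0718
270 179 192 x_p rel axis -0.0124 under z rel 0.0563 top(face) 0.0728
273 179 193 x_p rel axis -0.0092 under z rel 0.0561 top(face) 0.0738
276 179 194 x_p rel axis -0.006 under z rel 0.056 top(face) 0.0748
279 175 194 x_p rel axis -0.0027 under z rel 0.0509 top(face) 0.0746
282 171 194 x_p rel axis 0.0006 under z rel 0.0458 top(face) 0.0745
285 170 189 x_p rel axis 0.0039 under z rel 0.0444 top(face) 0.0685
gap [ 0.6736 -0.0658  0.1713] -0.01389106299193715 0.04892091376091899
pivot [ 0.6415 -0.0622  0.1768] -0.04619986823559864 0.05449142147212761
```

View pics/gap.png

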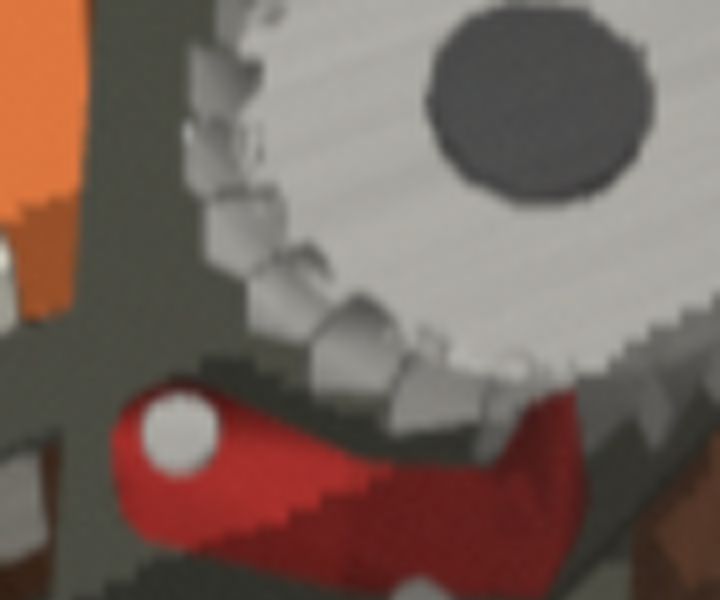

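```bash
python3 -c "
from h import *
plan([.678,-.014,.207],Rt(-6.4,-71))"
```

```text
shift [ 0.955 -0.076  4.679] rot [  5.63 -20.97   3.15] t 3.75
```

```bash
python3 -m inch '[0.2,0,1.2,1.9,-7,1,1, 0.5,0,2.4,3.8,-14,2.1,1, 0.8,-0.05,3.6,5.63,-20.97,3.15,1, 0.955,-0.076,4.68,5.63,-20.97,3.15,1, 0.955,-0.076,4.68,5.63,-20.97,3.15,1, 0.955,-0.076,4.68,5.63,-20.97,3.15,1]'
cat > look.py <<'E'
from fit import *
f=ctrl.grab_frame("wrist"); np.savez("w3.npz",**f); im=f["image"]; P=cloud(f)
h=cv2.cvtColor(im,cv2.COLOR_RGB2HSV)
for q in ["pawl_gap","pawl_pivot","wheel_axis"]:
    for d in ctrl.spot_point("wrist",q)[:1]: print(q,round(d["score"],2),np.round(d["centre"],1),px2w(f,d["centre"]))
print(f["T"])
u,v=w2px(f,[.673,-.066,.173]); print(u,v); u,v=int(u),int(v)
print("crop",u-50,v-50); save("w3.png",cv2.resize(im[max(0,v-50):v+50,u-65:u+65],None,fx=6,fy=6,interpolation=2))
E
python3 look.py
```

```text
time: 4.35
tool_pos: [0.6784, -0.014, 0.2076]
tcp_rot: [[0.037, 0.994, -0.106], [0.324, -0.112, -0.94], [-0.945, 0.0, -0.326]]
ft_force: [0.2, -0.6, 0.4]
width: 1.0
finger_force: 0.0
pawl_gap 0.86 [274.3 209.4] [ 0.6707 -0.0847  0.1729]
pawl_pivot 0.72 [228.  214.9] [ 0.6414 -0.0588  0.1771]
wheel_axis 0.56 [297.2 135.2] [ 0.6892 -0.0621  0.1222]
[[ 0.9937  0.0004  0.1119  0.6976]
 [-0.1119  0.0052  0.9937  0.1458]
 [-0.0002 -1.      0.0052  0.1761]
 [ 0.      0.      0.      1.    ]]
274.47171501842877 209.13061232577695
crop 224 159
```

View pics/w3.png

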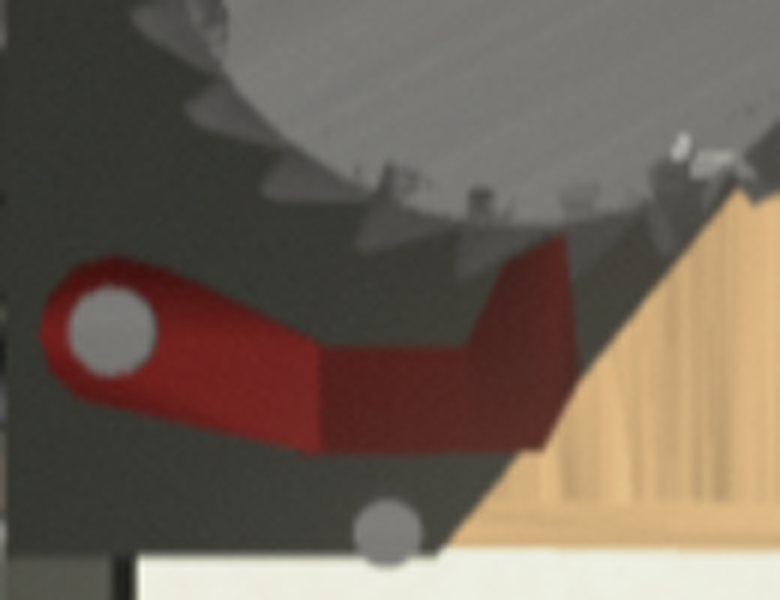

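The side view is crisp: pawl underside at crop row 347, flat from column 320 to 468, tooth tips around row 258 and pivot pin at (112,330). The gap is therefore at image pixel (273.6,208.8).

Run:
```python
from fit import *
f=dict(np.load("w3.npz")); P=cloud(f); im=f["image"]; h=cv2.cvtColor(im,cv2.COLOR_RGB2HSV)
red=((h[...,0]<8)|(h[...,0]>172))&(h[...,1]>140); m=np.zeros_like(red); m[218:234,222:300]=1; m&=red
m=cv2.erode(m.astype(np.uint8),np.ones((3,3)))>0
A=P[m]; A=A[np.isfinite(A).all(1)]
p=np.polyfit(A[:,0],A[:,1],1)
for i in range(4): k=abs(A[:,1]-np.polyval(p,A[:,0]))<.0015; p=np.polyfit(A[k,0],A[k,1],1)
print("pawl face yaw",np.degrees(np.arctan(p[0])),k.sum(),len(A))
yaw=np.arctan(p[0]); 
b=(P[...,2]>.006)&(P[...,2]<.022)&(P[...,1]>-.1)&(P[...,1]<.03)&(P[...,0]<.8); B=P[b]; 
if len(B)>100:
    r=np.polyfit(B[:,0],B[:,1],1)
    for i in range(4): k=abs(B[:,1]-np.polyval(r,B[:,0]))<.004; r=np.polyfit(B[k,0],B[k,1],1)
    print("base yaw",np.degrees(np.arctan(r[0])),k.sum())
n=np.array([-np.sin(yaw),np.cos(yaw),0]); d=n@[0,p[1],0]
print("gap",ray(f,(273.6,208.8),n,d))
plan([.69,.10,.26],Rt(-6.4,-71)); plan([.537,.252,.12],Rt(-13.2,0))
```

```text
pawl face yaw -6.552358757730076 665 684
gap [ 0.6724 -0.0656  0.1728]
shift [-0.46  -0.044 -4.981] rot [ 0.07 -0.05 -0.12] t 4.55
shift [ 6.568 -6.814 -8.229] rot [ 4.35 70.86  5.85] t 4.55
```

```bash
python3 -m inch '[-0.2,0,-1.8,0,0,0,1, -0.4,0,-3.6,0.3,5,0.4,1, -0.4,-0.5,-5,0.8,13,1.1,1, -0.1,-1.3,-6,1.3,21,1.7,1, 0.3,-2.2,-7,1.8,29,2.4,1, 0.8,-3.1,-8,2.3,37,3.1,1, 1.4,-4,-9,2.8,45,3.7,1, 1.9,-5,-9.5,3.3,53,4.4,1, 2.4,-6,-9.53,3.8,61,5,1, 2.79,-6.81,-9.53,4.35,69,5.7,1, 2.79,-6.81,-9.53,4.35,70.86,5.85,1, 2.79,-6.81,-9.53,4.35,70.86,5.85,1]'
python3 -m inch '[0,0,1.5,0,0,0,1, 0,0,3,0,0,0,1, 0,0,4,0,0,0,1, 0,0,4,0,0,0,1]'
cat > rod.py <<'E'
from fit import *
f=ctrl.grab_frame("wrist"); np.savez("w4.npz",**f); im=f["image"]; P=cloud(f); h=cv2.cvtColor(im,cv2.COLOR_RGB2HSV)
m=((h[...,0]>20)&(h[...,0]<34)&(h[...,1]>110)&(P[...,2]>.0515)&(P[...,2]<.058)&(abs(P[...,0]-.538)<.05)&(abs(P[...,1]-.25)<.07))
n,l,s,c=cv2.connectedComponentsWithStats(m.astype(np.uint8)); i=1+np.argmax(s[1:,4]); m=l==i; print(s[i])
A=P[m]; mu=A.mean(0); (c0,(w,hh),a)=cv2.minAreaRect((A[:,:2]*1000).astype(np.float32)); print("rect",c0,w,hh,a,"top z",np.median(A[:,2]))
V=np.linalg.svd(A-mu,full_matrices=False)[2][0]; V=-V*np.sign(V[1]); t=(A-mu)@V; r=np.percentile(t,[.5,99.5]); ctr=mu+V*r.mean(); print("handle top centre",ctr,"axis",V,np.degrees(np.arctan2(V[1],V[0])),r)
for q in ["rod_handle","rod_tip"]:
    for d in ctrl.spot_point("wrist",q)[:2]: print(q,round(d["score"],2),np.round(d["centre"],1),px2w(f,d["centre"]))
# shank: metallic points along axis 55..110mm from centre
e=P-ctr; al=e@V; la=e@np.cross([0,0,1],V)
k=(al>.05)&(al<.11)&(abs(la)<.006)&(P[...,2]>.04); S=P[k]; 
for a0 in (.05,.06,.07,.095,.105):
    q=k&(al>a0)&(al<a0+.01); print(a0,q.sum(),np.median(la[q]) if q.any() else None,np.percentile(P[q][:,2],[50,90]) if q.any() else None)
q=(abs(la)<.003)&(P[...,2]>.04)&(al>.09)&(al<.14); print("tip at",al[q].max() if q.any() else None)
save("w4.png",im)
E
python3 rod.py
```

```text
time: 5.75
tool_pos: [0.537, 0.2508, 0.2198]
tcp_rot: [[0.229, 0.973, -0.001], [0.973, -0.229, -0.001], [-0.001, -0.001, -1.0]]
ft_force: [0.7, -0.5, 0.7]
width: 0.996
finger_force: 0.0
time: 6.15
tool_pos: [0.5357, 0.2511, 0.1154]
tcp_rot: [[0.228, 0.974, -0.008], [0.974, -0.228, -0.004], [-0.006, -0.007, -1.0]]
ft_force: [-0.3, -0.2, -0.3]
width: 0.997
finger_force: 0.0
[ 264  176   25  101 2382]
rect (536.7247924804688, 250.13246154785156) 78.6264419555664 17.42253875732422 77.60167694091797 top z 0.05416902057656876
handle top centre [0.537  0.25   0.0541] axis [-0.2183 -0.9759  0.0013] -102.60714775678527 [-0.0364  0.0412]
rod_handle 0.88 [274.7 225.7] [0.5363 0.253  0.0543]
rod_tip 0.82 [275.5 347. ] [0.5106 0.1405 0.0483]
0.05 108 0.000648829106144725 [0.0487 0.0497]
0.06 103 0.0005749612828929813 [0.0486 0.0498]
0.07 111 0.0005058581974335878 [0.0485 0.0497]
0.095 96 -0.0004608716979963951 [0.0485 0.0496]
0.105 48 0.0002966074237517266 [0.0486 0.0495]
tip at 0.11634011879206514
```

```bash
python3 -c "
from h import *
plan([.5344,.2383,.026],Rt(-12.6,0)); print(ctrl.pinch_z)"
```

```text
shift [-5.510e-01 -1.000e-03  3.754e+00] rot [-0.04  0.05 -0.61] t 6.3
0.0187
```

```bash
python3 -m inch '[-0.3,0,1.2,0,0,-0.6,1, -0.55,0,2.2,0,0,-0.6,1, -0.55,0,3,0,0,-0.6,1, -0.55,0,3,0,0,-0.6,1, -0.55,0,3,0,0,-0.6,1, -0.55,0,3,0,0,-0.6,1]'
python3 -c "
from h import *
plan([.5344,.2383,.026],Rt(-12.6,0))"
```

```text
time: 6.9
tool_pos: [0.5342, 0.2382, 0.0452]
tcp_rot: [[0.219, 0.976, -0.0], [0.976, -0.219, 0.0], [0.0, -0.0, -1.0]]
ft_force: [-0.5, -0.7, 0.4]
width: 0.997
finger_force: 0.0
shift [0.005 0.009 0.767] rot [-0.01 -0.   -0.03] t 6.9
```

```bash
python3 -m inch '[0,0,0.4,0,0,0,1, 0,0,0.77,0,0,0,1, 0,0,0.77,0,0,0,1, 0,0,0.77,0,0,0,0.6, 0,0,0.77,0,0,0,0.4, 0,0,0.77,0,0,0,0.25, 0,0,0.77,0,0,0,0.1, 0,0,0.77,0,0,0,0.1, 0,0,0.77,0,0,0,0.1, 0,0,0.77,0,0,0,0.1, 0,0,0.77,0,0,0,0.1]' 90
```

```text
time: 8.0
tool_pos: [0.533, 0.2377, 0.0243]
tcp_rot: [[0.219, 0.976, -0.003], [0.976, -0.219, -0.001], [-0.001, -0.003, -1.0]]
ft_force: [-0.8, -1.5, 7.0]
width: 0.192
finger_force: 88.0
```

```bash
python3 -m inch '[0,0,-0.2,0,0,0,0.1, 0,0,-0.6,0,0,0,0.1, 0,0,-1.2,0,0,0,0.1, 0,0,-2.4,0,0,0,0.1, 0,0,-3.6,0,0,0,0.1, 0,0,-5,0,0,0,0.1, 0,0,-5,0,0,0,0.1, 0,0,-5,0,0,0,0.1]' 120
cat > held.py <<'E'
from fit import *
import sys
def held(show=True):
    f=ctrl.grab_frame("wrist"); s=ctrl.observe(); R=np.array(s["tcp_rot"]); p=np.array(s["tool_pos"])
    P=cloud(f); T=(P-p)@R   # tool frame points
    x,y,z=np.moveaxis(T,-1,0)
    k=(x<-.035)&(x>-.115)&(abs(y)<.012)&(z>-.04)&(z<.01)
    # shank top ridge per 5 mm bin
    out=[]
    for a in np.arange(-.085,-.04,.01)[::-1]:
        q=k&(x<a)&(x>a-.01)
        if q.sum()>10:
            zz=z[q];yy=y[q]; top=zz<np.percentile(zz,50); out.append([x[q].mean(),(np.percentile(yy,3)+np.percentile(yy,97))/2,np.percentile(zz,5),np.median(zz)])
    out=np.array(out); 
    q=(abs(y)<.003)&(abs(z+.019)<.012)&(x<-.06); tip=x[q].min() if q.any() else None
    return f,P,T,out,tip,s
if __name__=="__main__":
    f,P,T,o,tip,s=held(); print(o,"tip x",tip); print("slope y/x deg",np.degrees(np.polyfit(o[:,0],o[:,1],1)),"z/x deg",np.degrees(np.arctan(np.polyfit(o[:,0],o[:,3],1)[0]))); print(s["ft_force"],s["moment"],s["time"])
    save("held.png",f["image"])
E
python3 held.py
```

```text
time: 8.8
tool_pos: [0.5335, 0.2378, 0.1502]
tcp_rot: [[0.219, 0.976, -0.001], [0.976, -0.219, -0.0], [-0.0, -0.001, -1.0]]
ft_force: [-1.2, -0.8, -1.3]
width: 0.19
finger_force: 117.1
[] tip x NoneTraceback (most recent call last):
  File "held.py", line 18, in <module>
    f,P,T,o,tip,s=held(); print(o,"tip x",tip); print("slope y/x deg",np.degrees(np.polyfit(o[:,0],o[:,1],1)),"z/x deg",np.degrees(np.arctan(np.polyfit(o[:,0],o[:,3],1)[0]))); print(s["ft_force"],s["moment"],s["time"])
                                                                                            ~^^^^^
IndexError: too many indices for array: array is 1-dimensional, but 2 were indexed
```

```bash
python3 - <<'E'
from fit import *
for n in ("w3.npz","w2.npz"):
    f=dict(np.load(n)); P=cloud(f); x,y,z=np.moveaxis(P,-1,0)
    yw=np.radians(-6.45); nn=np.array([-np.sin(yw),np.cos(yw),0]); d0=P@nn
    b=(z>.006)&(z<.022)&(abs(d0-np.median(d0[(z>.006)&(z<.022)&(y>-.1)&(y<.03)&(x<.8)]))<.004)
    D=np.median(d0[b]); print(n,b.sum(),"plane",D)
    F=f["image"].astype(int)
    for col in (240,260,280,300):
        r=np.nonzero(b[:,col])[0]
        if len(r)==0: continue
        zz=[ray(f,(col,q),nn,D)[2]*1000 for q in range(r.min()-10,r.max()+12)]
        print(col,[(q,int(zv*10)/10,F[q,col].sum(),round(float(d0[q,col]-D)*1000,1),round(float(z[q,col])*1000,1)) for q,zv in zip(range(r.min()-10,r.max()+12),zz) if abs(zv-27)<3 or abs(zv)<3])
        
    t=(x>.45)&(x<.8)&(abs(z-.027)<.006)&(d0<D-.006)&(d0>D-.15); print("base top z median",np.median(z[t]),t.sum())
E
python3 - <<'E'
from fit import *
for c in ("scene","side"):
    f=ctrl.grab_frame(c); 
    for q in ["rod_handle","rod_tip","pawl_gap"]:
        for d in ctrl.spot_point(c,q)[:2]: print(c,q,round(d["score"],2),np.round(d["centre"],1),px2w(f,d["centre"]))
    s=ctrl.observe();R=np.array(s["tcp_rot"]); tip=s["tool_pos"]+R@[-.1045,0,-.0207]; print("pred tip",tip,w2px(f,tip))
E
```

```text
w3.npz 0 plane nan
base top z median nan 0
w2.npz 2409 plane 0.012128428979291013
240 [(49, -2.2, np.int64(167), 2.0, 0.1), (50, -0.5, np.int64(164), 1.0, 0.7), (51, 1.2, np.int64(163), -0.4, 0.8), (52, 2.9, np.int64(167), -2.3, 0.2), (65, 24.5, np.int64(233), -0.3, 24.3), (66, 26.1, np.int64(264), -0.9, 25.2), (67, 27.7, np.int64(258), -0.3, 27.4), (68, 29.3, np.int64(230), -2.0, 27.3)]
260 [(51, -2.1, np.int64(146), 2.6, 0.9), (52, -0.3, np.int64(147), 1.8, 1.7), (53, 1.3, np.int64(148), -1.0, 0.2), (67, 24.8, np.int64(240), -0.1, 24.7), (68, 26.4, np.int64(253), -0.2, 26.3), (69, 28.0, np.int64(251), -0.8, 27.2), (70, 29.7, np.int64(220), -3.0, 26.5)]
280 [(53, -1.9, np.int64(158), 1.4, -0.4), (54, -0.2, np.int64(156), 0.5, 0.3), (55, 1.4, np.int64(150), -0.7, 0.7), (69, 25.1, np.int64(243), 0.9, 26.1), (70, 26.7, np.int64(248), -0.3, 26.5), (71, 28.3, np.int64(239), -1.3, 27.1)]
300 [(55, -1.8, np.int64(156), 2.9, 1.5), (56, -0.1, np.int64(153), 0.4, 0.4), (57, 1.6, np.int64(148), -1.8, -0.4), (71, 25.3, np.int64(246), -0.9, 24.4), (72, 27.0, np.int64(252), -0.8, 26.2), (73, 28.7, np.int64(230), -2.5, 26.1)]
base top z median 0.028060410609106606 5276
scene rod_handle 0.8 [348.9 276.1] [0.5456 0.2568 0.1762]
scene rod_handle 0.57 [286.7 128. ] [ 0.2136 -0.2061  0.017 ]
scene rod_tip 0.78 [313.8 234.6] [0.442  0.0907 0.0223]
scene rod_tip 0.6 [231.4 137.1] [ 0.3409 -0.3118  0.0004]
scene pawl_gap 0.9 [195.  220.1] [ 0.6742 -0.0656  0.1923]
scene pawl_gap 0.21 [259.  309.5] [ 0.6741  0.1202 -0.0005]
pred tip [0.51   0.1356 0.1689] [314.4715 232.2829]
side rod_handle 0.84 [386.5 229.4] [ 0.2145 -0.2063  0.0198]
side rod_handle 0.5 [237.4 272.3] [0.5319 0.2591 0.1781]
side rod_tip 0.69 [353.1 208. ] [ 0.3397 -0.2912  0.0129]
side rod_tip 0.62 [263.4 245.3] [0.5081 0.1398 0.1691]
pred tip [0.5103 0.1358 0.1694] [263.1308 244.0282]
  return _methods._mean(a, axis=axis, dtype=dtype,
  ret = ret.dtype.type(ret / rcount)
```

```bash
python3 -c "
from h import *
plan([.6875,.0681,.1521],Rt(-6.45,0))"
```

```text
shift [-5.267  7.511 -0.159] rot [-0.2  0.1 -6.2] t 9.25
```

```bash
python3 -m inch '[-0.5,0.8,-0.5,0,0,-1,0.1, -1.2,1.9,-1,0,0,-2,0.1, -2,3,-1,0,0,-3,0.1, -2.8,4.1,-1,0,0,-4.2,0.1, -3.6,5.2,-1,0,0,-5.2,0.1, -4.2,6.2,-1,0,0,-6.2,0.1, -4.7,7,-0.6,0,0,-6.2,0.1, -5.1,7.4,-0.2,-0.2,0.1,-6.2,0.1, -5.27,7.51,-0.16,-0.2,0.1,-6.2,0.1, -5.27,7.51,-0.16,-0.2,0.1,-6.2,0.1, -5.27,7.51,-0.16,-0.2,0.1,-6.2,0.1, -5.27,7.51,-0.16,-0.2,0.1,-6.2,0.1]'
python3 - <<'E'
from fit import *
s=ctrl.observe();R=np.array(s["tcp_rot"]);p=np.array(s["tool_pos"]); print(p,s["ft_force"],s["moment"])
gap=np.array([.6724,-.0656,.1728]); tiles=[]
for c in ("scene","side"):
    f=ctrl.grab_frame(c)
    for q in ["rod_tip","pawl_gap"]:
        for d in ctrl.spot_point(c,q)[:1]: print(c,q,round(d["score"],2),np.round(d["centre"],1))
    tip=p+R@[-.1045,0,-.0207]; col=p+R@[-.035,0,-.0207]; print("pred tip",tip,w2px(f,tip),"gap",w2px(f,gap),"tipw rel gap",tip-gap)
    u,v=w2px(f,(tip+gap)/2).astype(int); S=9
    cr=cv2.resize(f["image"][v-32:v+32,u-21:u+22],None,fx=S,fy=S,interpolation=2)
    for q,colr in ((tip,(0,255,0)),(col,(0,255,0)),(gap,(0,255,255))):
        a=((w2px(f,q)-[u-21,v-32]+.5)*S).astype(int); cv2.circle(cr,tuple(int(i) for i in a),3,colr,1)
    tiles.append(cr)
save("pre.png",np.hstack(tiles))
E
```

```text
time: 10.45
tool_pos: [0.6874, 0.069, 0.1533]
tcp_rot: [[0.111, 0.994, 0.001], [0.994, -0.111, 0.001], [0.001, 0.001, -1.0]]
ft_force: [0.2, -0.6, -0.7]
width: 0.189
finger_force: 117.2
[0.6874 0.069  0.1533] [ 0.1833 -0.6355 -0.6781] [ 0.0161  0.0173 -0.0162]
scene rod_tip 0.83 [206.7 234.1]
scene pawl_gap 0.89 [195.8 224.1]
pred tip [ 0.6757 -0.0349  0.1739] [205.1072 233.2217] gap [196.75   224.3109] tipw rel gap [0.0033 0.0307 0.0011]
side rod_tip 0.76 [353.1 205.8]
side pawl_gap 0.83 [235.3 188.9]
pred tip [ 0.6757 -0.0349  0.1739] [230.0974 193.9468] gap [235.1346 188.7032] tipw rel gap [0.0033 0.0307 0.0011]
```

View pics/pre.png

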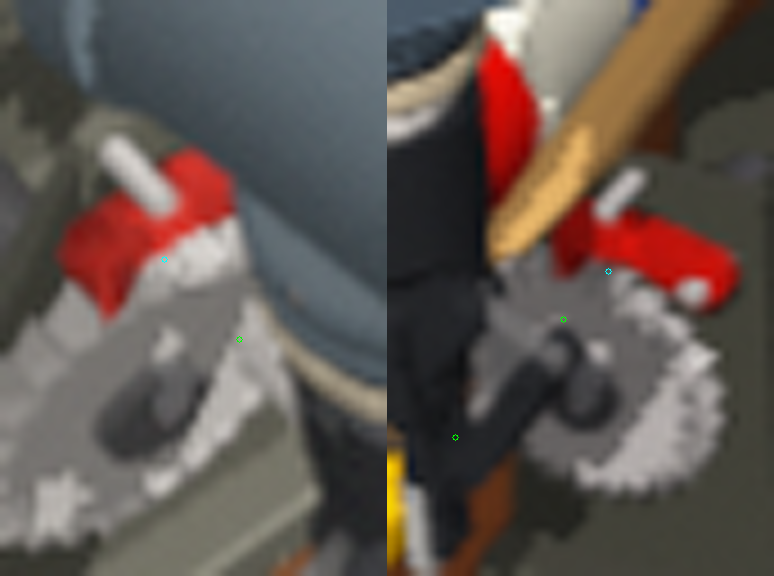

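The side tile shows a dark bar ending near crop (565,345), below the predicted tip at (563,318). I'll check by depth whether it is the shank or a shadow.

Run:
```python
from fit import *
s=ctrl.observe();R=np.array(s["tcp_rot"]);p=np.array(s["tool_pos"])
for c in ("side","scene"):
    f=ctrl.grab_frame(c); P=cloud(f); T=(P-p)@R; x,y,z=np.moveaxis(T,-1,0)
    k=(x<-.047)&(x>-.12)&(abs(y)<.02)&(abs(z+.02)<.025); v,u=np.nonzero(k); print(c,k.sum())
    for a in np.arange(-.12,-.047,.008):
        q=k&(x>=a)&(x<a+.008)
        if q.sum(): print(round(a+.004,3),q.sum(),"y",np.round([y[q].min(),np.median(y[q]),y[q].max()],4),"z(top=min)",np.round([z[q].min(),np.median(z[q]),z[q].max()],4), "px",u[k&q].mean().round(1),v[k&q].mean().round(1))
```

```text
side 9Traceback (most recent call last):
  File "<stdin>", line 8, in <module>
IndexError: too many indices for array: array is 1-dimensional, but 2 were indexed
```

Run:
```python
from fit import *
s=ctrl.observe();R=np.array(s["tcp_rot"]);p=np.array(s["tool_pos"]); print(p)
for c in ("side","scene"):
    f=ctrl.grab_frame(c); P=cloud(f); T=(P-p)@R
    k=(T[...,0]<-.03)&(T[...,0]>-.125)&(abs(T[...,1])<.03)&(abs(T[...,2]+.02)<.035); v,u=np.nonzero(k); print(c,k.sum())
    for i in np.argsort(T[k][:,0])[::max(1,k.sum()//40)]: print(u[i],v[i],np.round(T[k][i]*1000,1),f["image"][v[i],u[i]])
```

```text
[0.6876 0.0683 0.1527]
side 11
230 194 [-104.3    0.5  -20.5] [112 108 108]
228 194 [-98.    3.4 -23.8] [102  98  97]
229 194 [-97.3  -0.5 -25.5] [118 114 112]
228 195 [-94.4   1.4 -23.2] [99 97 97]
227 195 [-89.8   2.  -26.1] [106 104 104]
221 202 [-52.5   0.5 -26.6] [101  97  95]
221 203 [-48.4  -1.9 -26.6] [126 121 120]
220 203 [-48.2   1.4 -25.7] [87 84 84]
221 204 [-48.1  -1.7 -23.1] [112 108 108]
220 204 [-45.4  -0.2 -24.5] [100  97  96]
220 205 [-42.   -2.1 -23.9] [71 69 70]
scene 29
206 234 [-99.1   0.4 -24.6] [162 158 153]
205 235 [-99.    3.3 -23.6] [164 160 156]
206 235 [-98.6   1.1 -21.8] [163 159 155]
207 235 [-96.9  -0.4 -22.3] [166 162 159]
206 236 [-96.6   2.6 -21.8] [152 149 145]
205 236 [-96.4   5.1 -24.8] [160 155 151]
206 238 [-94.8   4.5 -17.7] [173 169 164]
207 236 [-94.5   1.3 -23.1] [164 160 155]
208 235 [-94.5  -1.5 -24.3] [164 160 157]
209 236 [-92.8  -2.5 -21. ] [161 158 154]
208 236 [-92.6  -0.1 -24. ] [168 164 161]
207 237 [-92.4   2.9 -23.3] [155 151 147]
208 237 [-90.1   1.7 -25. ] [165 161 156]
207 238 [-89.9   4.6 -24.2] [163 159 155]
207 239 [-89.9   5.1 -20.5] [182 178 174]
208 238 [-89.1   2.7 -23.1] [159 155 150]
209 238 [-88.6   0.6 -21.4] [166 163 159]
209 237 [-88.1   0.3 -26. ] [167 163 159]
208 239 [-88.    3.7 -21.4] [151 147 143]
208 240 [-87.1   4.6 -19.3] [129 126 120]
210 238 [-86.9  -0.9 -21.9] [141 137 133]
209 239 [-84.8   2.9 -24.7] [154 150 145]
210 239 [-84.1   1.  -23.4] [155 151 147]
209 241 [-82.7   5.  -21.2] [104 103  95]
209 240 [-82.5   4.6 -25.4] [134 130 126]
210 240 [-81.7   2.7 -24.3] [155 151 147]
210 241 [-81.1   3.5 -21.7] [135 132 127]
210 242 [-77.7   5.6 -24.4] [104 103  95]
211 243 [-75.8   4.7 -21.6] [89 88 82]
```

The depth shows the shank exactly where predicted, so the dark bar is only its shadow. I'll insert in steps.

```bash
python3 -m inch '[-0.4,0,0.02,0,0,0,0.1, -0.8,0,0.02,0,0,0,0.1, -0.95,0,0.02,0,0,0,0.1, -0.95,0,0.02,0,0,0,0.1, -0.95,0,0.02,0,0,0,0.1, -0.95,0,0.02,0,0,0,0.1]'
python3 -c "
from fit import *
s=ctrl.observe();R=np.array(s['tcp_rot']);p=np.array(s['tool_pos']);g=np.array([.6724,-.0656,.1728]);t=p+R@[-.1045,0,-.0207];print(p,R.round(4).tolist(),'tip-gap tool(mm)',(R.T@(t-g)*1000).round(2),s['ft_force'])"
```

```text
time: 11.5
tool_pos: [0.685, 0.0447, 0.1521]
tcp_rot: [[0.112, 0.994, 0.001], [0.994, -0.112, 0.0], [0.001, 0.001, -1.0]]
ft_force: [0.2, 1.1, -1.0]
width: 0.193
finger_force: 117.2
[0.685  0.0447 0.1521] [[0.1122, 0.9937, 0.0008], [0.9937, -0.1122, 0.0004], [0.0005, 0.0007, -1.0]] tip-gap tool(mm) [6.51 0.11 0.03] [ 0.1993  1.0519 -0.9987]
```

```bash
python3 -m inch '[-0.15,0,0,0,0,0,0.1, -0.3,0,0,0,0,0,0.1, -0.4,0,0,0,0,0,0.1, -0.4,0,0,0,0,0,0.1, -0.4,0,0,0,0,0,0.1]'; python3 -m inch '[-0.15,0,0,0,0,0,0.1, -0.3,0,0,0,0,0,0.1, -0.45,0,0,0,0,0,0.1, -0.48,0,0,0,0,0,0.1, -0.48,0,0,0,0,0,0.1]'
python3 -c "
from fit import *
s=ctrl.observe();R=np.array(s['tcp_rot']);p=np.array(s['tool_pos']);g=np.array([.6724,-.0656,.1728]);t=p+R@[-.1045,0,-.0207];print('tip-gap tool(mm)',(R.T@(t-g)*1000).round(2),s['ft_force'],s['moment'])"
```

```text
time: 12.0
tool_pos: [0.6838, 0.0345, 0.1522]
tcp_rot: [[0.112, 0.994, 0.001], [0.994, -0.112, 0.0], [0.0, 0.001, -1.0]]
ft_force: [-0.6, 0.9, -0.9]
width: 0.19
finger_force: 117.2
time: 12.5
tool_pos: [0.6825, 0.0224, 0.1521]
tcp_rot: [[0.113, 0.994, 0.001], [0.994, -0.113, 0.0], [0.0, 0.001, -1.0]]
ft_force: [-1.2, 0.5, -0.4]
width: 0.19
finger_force: 117.2
tip-gap tool(mm) [-15.93   0.09   0.02] [-1.1721  0.4868 -0.4459] [0.0512 0.0231 0.0203]
```

```bash
python3 -m inch '[0,0,-0.03,0,0,0,0.1, 0,0,-0.05,0,0,0,0.1, 0,0,-0.05,0,0,0,0.1]'; python3 -m inch '[0,0,-0.02,0,0,0,0.1, 0,0,-0.03,0,0,0,0.1, 0,0,-0.03,0,0,0,0.1]';python3 -m inch '[0,0,-0.02,0,0,0,0.1, 0,0,-0.03,0,0,0,0.1, 0,0,-0.03,0,0,0,0.1]'
```

```text
time: 12.8
tool_pos: [0.6826, 0.0228, 0.1535]
tcp_rot: [[0.112, 0.994, 0.001], [0.994, -0.112, 0.0], [0.0, 0.001, -1.0]]
ft_force: [-0.2, -0.5, -1.3]
width: 0.191
finger_force: 117.2
time: 13.1
tool_pos: [0.6825, 0.0227, 0.154]
tcp_rot: [[0.112, 0.994, 0.001], [0.994, -0.112, 0.0], [0.001, 0.001, -1.0]]
ft_force: [0.6, 0.9, -2.2]
width: 0.193
finger_force: 117.1
time: 13.4
tool_pos: [0.6824, 0.0227, 0.1546]
tcp_rot: [[0.112, 0.994, 0.0], [0.994, -0.112, 0.001], [0.001, 0.0, -1.0]]
ft_force: [1.1, 0.9, -4.2]
width: 0.19
finger_force: 117.1
```

```bash
python3 -m inch '[0,0,-0.01,0,0,0,0.1, 0,0,-0.015,0,0,0,0.1, 0,0,-0.015,0,0,0,0.1]'; python3 -m inch '[0,0,-0.01,0,0,0,0.1, 0,0,-0.015,0,0,0,0.1, 0,0,-0.015,0,0,0,0.1]'
```

```text
time: 13.7
tool_pos: [0.6824, 0.0228, 0.1551]
tcp_rot: [[0.112, 0.994, 0.0], [0.994, -0.112, 0.001], [0.001, 0.0, -1.0]]
ft_force: [1.5, 0.9, -5.5]
width: 0.186
finger_force: 117.1
time: 14.0
tool_pos: [0.6824, 0.0227, 0.1556]
tcp_rot: [[0.112, 0.994, 0.0], [0.994, -0.112, 0.001], [0.001, 0.0, -1.0]]
ft_force: [0.7, 1.8, -4.9]
width: 0.192
finger_force: 117.1
```

```bash
python3 -m inch '[0,0,-0.01,0,0,0,0.1, 0,0,-0.02,0,0,0,0.1, 0,0,-0.02,0,0,0,0.1]'; python3 -m inch '[0,0,-0.01,0,0,0,0.1, 0,0,-0.02,0,0,0,0.1, 0,0,-0.02,0,0,0,0.1]'
```

```text
time: 14.3
tool_pos: [0.6824, 0.0227, 0.1561]
tcp_rot: [[0.112, 0.994, 0.001], [0.994, -0.112, 0.0], [0.0, 0.0, -1.0]]
ft_force: [0.2, 2.2, -5.5]
width: 0.187
finger_force: 117.1
time: 14.6
tool_pos: [0.6824, 0.0227, 0.1567]
tcp_rot: [[0.112, 0.994, 0.001], [0.994, -0.112, 0.0], [0.0, 0.001, -1.0]]
ft_force: [-0.2, 2.2, -5.0]
width: 0.19
finger_force: 117.1
```

```bash
python3 -m inch '[0,0,-0.01,0,0,0,0.1, 0,0,-0.016,0,0,0,0.1, 0,0,-0.016,0,0,0,0.1]'; python3 -m inch '[0,0,-0.01,0,0,0,0.1, 0,0,-0.012,0,0,0,0.1, 0,0,-0.012,0,0,0,0.1]'
python3 -c "
from fit import *
for c in ('scene','side'):
    f=ctrl.grab_frame(c); np.savez(c+'_a.npz',**f)"
```

```text
time: 14.9
tool_pos: [0.6825, 0.0226, 0.1571]
tcp_rot: [[0.112, 0.994, 0.001], [0.994, -0.112, 0.0], [0.0, 0.001, -1.0]]
ft_force: [-1.2, 2.1, -4.3]
width: 0.19
finger_force: 117.1
time: 15.2
tool_pos: [0.6826, 0.0224, 0.1575]
tcp_rot: [[0.112, 0.994, 0.001], [0.994, -0.112, -0.0], [0.0, 0.001, -1.0]]
ft_force: [-1.1, 0.4, -3.3]
width: 0.189
finger_force: 117.3
```

```bash
python3 -m inch '[0,0,0,0,0,0,0.1, 0,0,0,0,0,0,0.1, 0,0,0,0,0,0,0.1, 0,0,0,0,0,0,0.1, 0,0,0,0,0,0,0.1]'
cat > mv.py <<'E'
from fit import *
import sys
for c in ('scene','side'):
    a=dict(np.load(c+'_a.npz')); f=ctrl.grab_frame(c); np.savez(c+'_a.npz',**f)
    g0=cv2.GaussianBlur(a["image"],(3,3),0).astype(int);g1=cv2.GaussianBlur(f["image"],(3,3),0).astype(int)
    P=cloud(f); reg=(P[...,0]>.4)&(P[...,0]<.8)&(P[...,1]<-.06)&(P[...,1]>-.3)&(P[...,2]>.03)
    d=abs(g1-g0).max(-1)>25; v,u=np.nonzero(d&reg); print(c,d.sum(),(d&reg).sum(), (np.median(u),np.median(v)) if len(u) else None)
    k=reg&(P[...,2]<.6); q=P[k&(P[...,0]<.56)]; print("head: max z for x<.56",np.percentile(q[:,2],[50,98]) if len(q) else None)
s=ctrl.observe(); print(s["time"],s["ft_force"],s["tool_pos"])
E
python3 mv.py
```

```text
time: 15.8
tool_pos: [0.6826, 0.0225, 0.1574]
tcp_rot: [[0.112, 0.994, 0.001], [0.994, -0.112, 0.0], [0.0, 0.001, -1.0]]
ft_force: [0.6, -1.1, -2.8]
width: 0.19
finger_force: 117.4
scene 663 172 (np.float64(234.0), np.float64(153.0))
head: max z for x<.56 [0.1726 0.2005]
side 1620 1176 (np.float64(295.0), np.float64(191.0))
head: max z for x<.56 [0.1628 0.2317]
15.9 [ 1.2471 -1.3462 -2.7674] [0.6825 0.0225 0.1574]
```

The head is sinking with about 2 N on the pawl. Holding still.

```bash
W='[0,0,0,0,0,0,0.1, 0,0,0,0,0,0,0.1, 0,0,0,0,0,0,0.1, 0,0,0,0,0,0,0.1, 0,0,0,0,0,0,0.1, 0,0,0,0,0,0,0.1, 0,0,0,0,0,0,0.1, 0,0,0,0,0,0,0.1, 0,0,0,0,0,0,0.1, 0,0,0,0,0,0,0.1]'
python3 -m inch '[0,0,0,0,0,0,0.1, 0,0,0,0,0,0,0.1, 0,0,0,0,0,0,0.1, 0,0,0,0,0,0,0.1, 0,0,0,0,0,0,0.1, 0,0,0,0,0,0,0.1, 0,0,0,0,0,0,0.1, 0,0,0,0,0,0,0.1, 0,0,0,0,0,0,0.1, 0,0,0,0,0,0,0.1]' | grep -E "time|force"; python3 mv.py
python3 -m inch '[0,0,0,0,0,0,0.1, 0,0,0,0,0,0,0.1, 0,0,0,0,0,0,0.1, 0,0,0,0,0,0,0.1, 0,0,0,0,0,0,0.1, 0,0,0,0,0,0,0.1, 0,0,0,0,0,0,0.1, 0,0,0,0,0,0,0.1, 0,0,0,0,0,0,0.1, 0,0,0,0,0,0,0.1]' | grep -E "time|force"; python3 mv.py
```

```text
time: 16.9
ft_force: [0.9, -0.7, -3.0]
finger_force: 117.4
scene 882 204 (np.float64(235.0), np.float64(153.0))
head: max z for x<.56 [0.148  0.1695]
side 2071 1346 (np.float64(292.0), np.float64(202.0))
head: max z for x<.56 [0.1392 0.1873]
17.0 [ 0.7846 -0.5906 -2.0214] [0.6825 0.0227 0.1573]
time: 18.0
ft_force: [-0.1, -0.7, -2.3]
finger_force: 117.4
scene 470 154 (np.float64(239.0), np.float64(156.0))
head: max z for x<.56 [0.1181 0.1383]
side 1856 1235 (np.float64(291.0), np.float64(208.0))
head: max z for x<.56 [0.1208 0.1678]
18.1 [-0.3513 -0.6883 -2.3984] [0.6825 0.0226 0.1573]
```

```bash
python3 -m inch '[0,0,0,0,0,0,0.1, 0,0,0,0,0,0,0.1, 0,0,0,0,0,0,0.1, 0,0,0,0,0,0,0.1, 0,0,0,0,0,0,0.1, 0,0,0,0,0,0,0.1, 0,0,0,0,0,0,0.1, 0,0,0,0,0,0,0.1, 0,0,0,0,0,0,0.1, 0,0,0,0,0,0,0.1]' | grep -E "time|force"; python3 mv.py
```

```text
time: 19.1
ft_force: [0.2, -0.2, -2.1]
finger_force: 117.4
scene 94 38 (np.float64(273.0), np.float64(169.0))
head: max z for x<.56 [0.1098 0.131 ]
side 545 455 (np.float64(290.0), np.float64(213.0))
head: max z for x<.56 [0.1158 0.1639]
19.2 [ 1.1504 -0.0899 -2.0296] [0.6825 0.0226 0.1573]
```

```bash
python3 -m inch '[0,0,0,0,0,0,0.1, 0,0,0,0,0,0,0.1, 0,0,0,0,0,0,0.1, 0,0,0,0,0,0,0.1, 0,0,0,0,0,0,0.1, 0,0,0,0,0,0,0.1, 0,0,0,0,0,0,0.1, 0,0,0,0,0,0,0.1, 0,0,0,0,0,0,0.1, 0,0,0,0,0,0,0.1]' | grep -E "time|force"; python3 mv.py
python3 -m inch '[0,0,0,0,0,0,0.1, 0,0,0,0,0,0,0.1, 0,0,0,0,0,0,0.1, 0,0,0,0,0,0,0.1, 0,0,0,0,0,0,0.1, 0,0,0,0,0,0,0.1, 0,0,0,0,0,0,0.1, 0,0,0,0,0,0,0.1, 0,0,0,0,0,0,0.1, 0,0,0,0,0,0,0.1]' | grep -E "time|force"; python3 mv.py
python3 -c "
from fit import *
f=dict(np.load('side_a.npz'));save('closed.png',cv2.resize(f['image'][130:260,190:350],(800,600)[:2],interpolation=2))
im=f['image'];h=cv2.cvtColor(im,cv2.COLOR_RGB2HSV);m=(h[...,0]>6)&(h[...,0]<16)&(h[...,1]>180)&(h[...,2]>120);m[:180]=0;m[255:]=0;m[:,:220]=0;m[:,340:]=0;print('orange px',m.sum())
f=ctrl.grab_frame('wrist');save('wclosed.png',f['image'])"
```

```text
time: 20.2
ft_force: [0.4, -0.0, -1.8]
finger_force: 117.4
scene 0 0 None
head: max z for x<.56 [0.1117 0.1314]
side 0 0 None
head: max z for x<.56 [0.116  0.1633]
20.3 [ 1.4753 -2.1068 -2.2406] [0.6825 0.0226 0.1573]
time: 21.3
ft_force: [0.9, -1.0, -2.6]
finger_force: 117.4
scene 0 0 None
head: max z for x<.56 [0.1101 0.1324]
side 0 0 None
head: max z for x<.56 [0.1159 0.1638]
21.4 [ 0.8774 -1.1053 -2.2122] [0.6825 0.0226 0.1573]
orange px 168
```

View pics/closed.png

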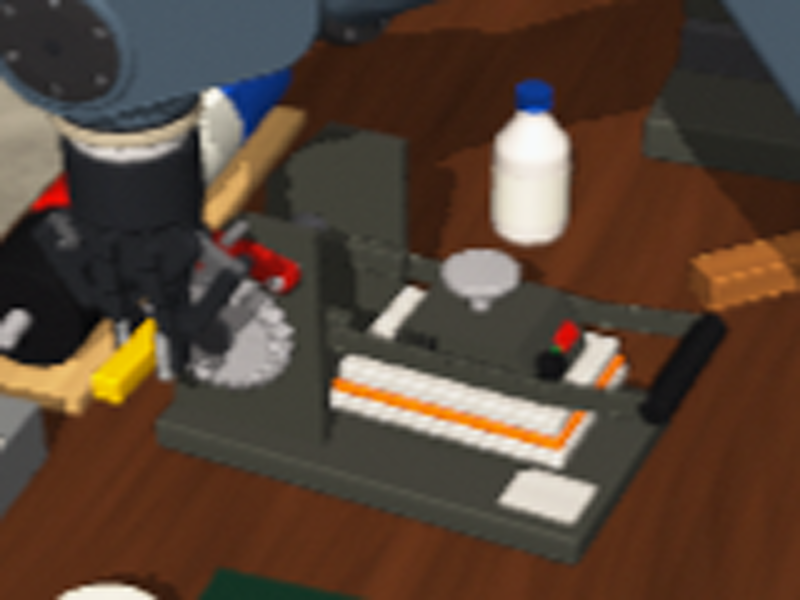

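The platen lies flat on the orange pad and has stopped moving. Lowering the rod and drawing it out.

```bash
python3 -m inch '[0,0,0.05,0,0,0,0.1, 0,0,0.1,0,0,0,0.1, 0,0,0.15,0,0,0,0.1, 0,0,0.19,0,0,0,0.1, 0,0,0.19,0,0,0,0.1, 0,0,0.19,0,0,0,0.1]' | grep -E "time|pos|force"; python3 -m inch '[0.1,0,0,0,0,0,0.1, 0.3,0,0,0,0,0,0.1, 0.5,0,0,0,0,0,0.1, 0.8,0,0,0,0,0,0.1, 1.2,0,0,0,0,0,0.1, 2,0,0,0,0,0,0.1, 3,0,0,0,0,0,0.1, 3,0,0,0,0,0,0.1, 3,0,0,0,0,0,0.1,3,0,0,0,0,0,0.1]' | grep -E "time|pos|force"
python3 - <<'E'
from fit import *
for c in ("scene","side"):
    f=ctrl.grab_frame(c); P=cloud(f); im=f["image"]; h=cv2.cvtColor(im,cv2.COLOR_RGB2HSV)
    red=((h[...,0]<8)|(h[...,0]>172))&(h[...,1]>140)&(abs(P[...,0]-.665)<.05)&(abs(P[...,1]+.07)<.03)&(P[...,2]>.14)
    a=dict(np.load(c+"_a.npz")); Pa=cloud(a); ha=cv2.cvtColor(a["image"],cv2.COLOR_RGB2HSV)
    ra=((ha[...,0]<8)|(ha[...,0]>172))&(ha[...,1]>140)&(abs(Pa[...,0]-.665)<.05)&(abs(Pa[...,1]+.07)<.03)&(Pa[...,2]>.14)
    for n,m,Q in (("up",ra,Pa),("now",red,P)):
        v,u=np.nonzero(m); k=m&(Q[...,0]>.675)
        print(c,n,m.sum(),u.mean() if len(u) else 0,v.mean() if len(v) else 0,"z top at back",np.percentile(Q[k][:,2],[50,95]) if k.any() else None)
s=ctrl.observe(); print(s["tool_pos"],s["ft_force"])
plan([.5335,.2378,.15],Rt(-12.65,0))
E
```

```text
time: 22.05
tool_pos: [0.6825, 0.0227, 0.1526]
ft_force: [0.4, 0.5, -1.8]
finger_force: 117.5
time: 23.05
tool_pos: [0.6908, 0.0972, 0.1525]
ft_force: [-0.6, -0.3, -1.7]
finger_force: 117.5
scene up 93 190.09677419354838 222.61290322580646 z top at back [0.1919 0.1954]
scene now 107 191.16822429906543 222.93457943925233 z top at back [0.1872 0.1913]
side up 85 242.34117647058824 186.2941176470588 z top at back [0.1964 0.1991]
side now 134 239.07462686567163 186.21641791044777 z top at back [0.1818 0.1926]
[0.6909 0.0967 0.1526] [-0.1316 -0.0227 -0.465 ]
shift [ 4.897 -6.894  0.102] rot [ 0.03 -0.02  6.17] t 23.15
```

The pawl has dropped about 4 mm, back in. I'll check the handle's lie in the grip with the wrist camera, then return.

```bash
python3 -m inch '[0.6,-0.8,-1,0,0,1,0.1, 1.5,-2,-1.4,0,0,2,0.1, 2.4,-3.2,-1.4,0,0,3.2,0.1, 3.3,-4.5,-1.4,0,0,4.2,0.1, 4,-5.6,-1.4,0,0,5.2,0.1, 4.5,-6.4,-0.9,0,0,6.17,0.1, 4.9,-6.9,-0.3,0,0,6.17,0.1, 4.9,-6.9,0.1,0,0,6.17,0.1, 4.9,-6.9,0.1,0,0,6.17,0.1, 4.9,-6.9,0.1,0,0,6.17,0.1]' | grep -E "time|pos|force"
python3 - <<'E'
from fit import *
f=ctrl.grab_frame("wrist"); s=ctrl.observe(); R=np.array(s["tcp_rot"]);p=np.array(s["tool_pos"]); T=(cloud(f)-p)@R; h=cv2.cvtColor(f["image"],cv2.COLOR_RGB2HSV)
m=(h[...,0]>20)&(h[...,0]<34)&(h[...,1]>110)&(abs(T[...,1])<.03)&(T[...,2]<.0)&(T[...,2]>-.05); A=T[m]; print(m.sum())
if m.sum()>50:
    t=A[abs(A[:,2]-np.percentile(A[:,2],30))<.004]; print("x range",np.percentile(A[:,0],[1,99]),"y",np.percentile(A[:,1],[2,50,98]),"z",np.percentile(t[:,2],[10,50,90]))
    c=np.polyfit(t[:,0],t[:,2],1); print("z slope deg",np.degrees(np.arctan(c[0])),"at x=0.012",np.polyval(c,.012)); c=np.polyfit(t[:,0],t[:,1],1); print("y slope",np.degrees(np.arctan(c[0])),np.polyval(c,0))
plan([.5335,.2378,.0245],Rt(-12.65,0))
E
```

```text
time: 24.15
tool_pos: [0.5341, 0.2376, 0.1504]
ft_force: [0.4, -0.1, 0.0]
finger_force: 117.7
6750
x range [-0.025   0.0522] y [-0.0073  0.0009  0.0092] z [-0.0303 -0.0295 -0.0285]
z slope deg 0.1396649918725103 at x=0.012 -0.029413780616926958
y slope -0.1287180494529934 0.0010142147838589934
shift [-0.006 -0.037  5.044] rot [ 0.08 -0.05 -0.03] t 24.2
```

```bash
python3 -m inch '[0,0,1.2,0,0,0,0.1, 0,-0.02,2.6,0,0,0,0.1, 0,-0.037,3.8,0,0,0,0.1, 0,-0.037,4.3,0,0,0,0.1, 0,-0.037,4.6,0,0,0,0.1, 0,-0.037,4.8,0,0,0,0.1, 0,-0.037,4.92,0,0,0,0.1, 0,-0.037,5,0,0,0,0.1, 0,-0.037,5,0,0,0,0.1, 0,-0.037,5,0,0,0,0.1]' | grep -E "time|pos|force"
```

```text
time: 25.2
tool_pos: [0.5327, 0.2386, 0.0255]
ft_force: [0.6, -0.4, -1.0]
finger_force: 117.7
```

```bash
python3 -m inch '[0.01,0.01,0.03,0,0,0,0.1, 0.01,0.01,0.036,0,0,0,0.1, 0.01,0.01,0.036,0,0,0,0.1]' | grep -E "time|pos|force"; python3 -m inch '[0,0,0,0,0,0,0.2, 0,0,0,0,0,0,0.22, 0,0,0,0,0,0,0.25, 0,0,0,0,0,0,0.35, 0,0,0,0,0,0,0.6, 0,0,0,0,0,0,0.9, 0,0,0,0,0,0,1, 0,0,0,0,0,0,1, 0,0,0,0,0,0,1]' 20 | grep -E "time|pos|force|width"
python3 -m inch '[0,0,-0.4,0,0,0,1, 0,0,-1,0,0,0,1, 0,0,-2,0,0,0,1, 0.2,0,-3.5,0,0,0,1, 0.5,0,-3.8,0,0,0,1, 0.5,0,-3.8,0,0,0,1, 0.5,0,-3.8,0,0,0,1, 0.5,0,-3.8,0,0,0,1]' | grep -E "time|pos|force|width"
python3 rod.py
```

```text
time: 25.5
tool_pos: [0.5329, 0.2388, 0.0244]
ft_force: [-1.1, 0.3, 1.9]
finger_force: 118.0
time: 26.4
tool_pos: [0.5328, 0.2387, 0.0241]
ft_force: [-0.5, -0.1, -0.1]
width: 0.999
finger_force: 0.0
time: 27.2
tool_pos: [0.5347, 0.2505, 0.118]
ft_force: [-0.9, 0.8, -0.2]
width: 0.998
finger_force: 0.0
[ 264  172   25  102 2327]
rect (536.57568359375, 250.93357849121094) 79.43514251708984 17.583709716796875 77.35527038574219 top z 0.05416900538050004
handle top centre [0.5366 0.2512 0.0541] axis [-0.2199 -0.9755  0.0016] -102.70587719363269 [-0.0365  0.0409]
rod_handle 0.56 [275.2 224. ] [0.5361 0.2528 0.0543]
rod_tip 0.61 [274.3 344.6] [0.5102 0.141  0.0486]
0.05 107 0.0006277535431804015 [0.0486 0.0495]
0.06 102 0.00026410220084217763 [0.0487 0.0497]
0.07 101 0.000693941312311717 [0.0484 0.0498]
0.095 93 0.000771471894349318 [0.0486 0.0494]
0.105 47 -4.4723032613547766e-05 [0.0488 0.0499]
tip at 0.11492212058905954
```

```bash
python3 mv.py; python3 -c "
from station import ctrl
print(ctrl.finish_job())"
```

```text
scene 59378 4052 (np.float64(212.0), np.float64(198.0))
head: max z for x<.56 [0.1229 0.1629]
side 50996 114 (np.float64(278.0), np.float64(216.0))
head: max z for x<.56 [0.096  0.1348]
27.45 [ 0.3881  0.3504 -0.5146] [0.5352 0.2507 0.1186]
the job is handed in; nothing more can be done
None
```

The job is handed in at 27.5 s: the head is down on its pad, the pawl dropped back in once the rod was out, and the rod lies in its rest within about 1 mm of where it was, with a peak lift force of about 5 N at the pawl and no unexpected contact felt.

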